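# Seat and clamp an aluminium profile under the laser

### The job

Seat the length of aluminium profile in the measuring fixture: slide it over the plate until one long side lies flush along the fence and its end is pressed home against the end stop with a firm but gentle push of at least 5 N. Then, leaving it there against the stop, push the toggle clamp's black grip over and down with a fingertip until the clamp snaps past its dead centre and stays shut on the profile. Keep every push on fence, stop and grip below 30 N, work the clamp by its handle only, and leave the other things where they are.

Things in the scene. Friction and masses are not known exactly. Their poses are not given: they have to be found in the camera images.
- fixture: Aluminium tooling plate, fixed to the bench: 180 (x) by 320 (y) by 12 mm thick, origin at the centre of its underside on the bench. Its x axis points from the front (robot) edge to the fence and clamp, y along the fence, z up. Fence, stop and clamp sit on it at the places given below.
- fence: Fence: straight bar of 20 mm square profile bolted on the plate, 20 mm high above it, along fixture y from -155 to +85 mm. Origin at fixture (0, 0, 12) mm, axes as the fixture's: its front face, which the profile lies against, is the plane x = 0 of this frame.
- endstop: Adjustable end stop: slotted track 30 x 64 mm on the plate at the fence's +y end, with a locked steel angle whose upright face (34 mm wide, 36 high) looks to -y; in it a sprung part-present pin, 6 mm wide, 2 mm proud (under 0.5 N). Origin under the track at fixture (-20, 124, 12) mm. The face is set anew each job, 60 to 90 mm along +y from the fixture's origin: not measured, to be felt or seen.
- profile_mid (a point): Workpiece: straight 40 x 40 mm T-slot aluminium profile, 150 mm long, 0.2 to 0.3 kg, lying on the plate in front of the fence. The point is its centre (half-way up, 32 mm above the bench); y axis along it towards the end that meets the stop, z up. Home: centre 20 mm in front of the fence face and 75 mm short of the stop face. It slides on the plate with 1 to 2 N.
- clamp: Body of the toggle clamp: zinc-plated steel, foot 58 mm (x) by 44 mm (y), 68 mm high, behind the fence. Origin at fixture (54, 0, 12) mm, axes as the fixture's. The handle turns about the line along y through clamp (17, 0, 45) mm and points from there towards +x, tilted up by its joint value; pushing it over, away and down, swings the holding bar down onto the profile.
- handle (a joint): Handle of the horizontal toggle clamp, rad: 0 = shut and level, on its own stop; 0.85 to 1.05 = open, tilted up. It moves with 1 to 2 N until, below about 0.35 rad, the bar bears on the profile and the grip resists, most (about 10 to 13 N at its outer part) near 0.2; dead centre is at about 0.04, only some 4 mm of grip travel before the stop; past it the clamp pulls itself shut and stays.
- grip: Black vinyl grip of the handle: 75 mm long, 22 mm wide, 16 mm thick, rounded. Origin at its centre, 85 mm from the handle's pivot axis; x axis along the handle away from the pivot, z out of the face to push (up when shut), y as the fixture's. Shut, its top is 65 mm above the bench.
- bar: Holding bar of the clamp, steel, about 75 mm long, with a rubber-tipped spindle that comes down on the profile 20 mm in front of the fence face at fixture y = 0. Origin on its pivot at fixture (40, 0, 72) mm. Open, it stands up behind the fence, to about 140 mm above the bench, its spindle reaching to just above the fence. Moved by the handle only; do not push it.
- star_knob: Bystander: black knob 32 mm wide, 22 mm high, on the plate's left front part; leave alone. Origin under its centre.
- bolt: Bystander: socket-head bolt standing on its head, 15 mm wide, 39 mm high, on the plate behind the fence to the right of the clamp; leave alone. Origin under its centre.
- laser: Bystander: black laser barrel 85 mm long, 29 mm wide, lying on the bench; leave alone. Origin under its centre.
- bracket: Bystander: tapered aluminium plate 125 x 70 x 6 mm on the bench; leave alone. Origin on its underside.
- hex_key: Bystander: steel L-shaped hex key 110 mm long on the bench; leave alone. Origin near the middle of its long leg.
- offcut: Bystander: 50 mm offcut of 40 mm profile on the bench beside the fixture; not the workpiece, leave alone. Origin under its centre.
- driver: Bystander: screwdriver 190 mm long on the bench beyond the fixture; leave alone.
Mind the look-alikes: they are no part of the job. Of the things shaped like the part that bears profile_mid, the aluminium one is meant.

How it is judged (in metres and radians):
On the way, in this order (a step that is already met when the one before it is completed fails the run):
1. with the clamp still open, the profile is pressed on the end stop with 4 N or more while it lies along the fence (within 2 mm) (value of joint handle above 0.6 rad and contact force between profile and endstop above 4 N and x of profile_mid in the frame of fence above -0.022 m and angle between the y axis of profile_mid and the y axis of fence, either way round below 0.025 rad), for 0.2 s.
2. the handle is over centre and fully down, the bar holding the profile (value of joint handle below 0.03 rad and contact force between bar and profile above 10 N), for 0.2 s.
At the end, for the whole second after the job is handed in: The clamp is shut past dead centre (handle within 0.03 rad of its stop), pressing on the profile (over 10 N); the profile lies flat and at rest, its side within 2 mm of the fence and parallel within 0.025 rad, its end still touching the end stop (its sprung pin: within 2 mm of the face) (all of step 2 and x of profile_mid in the frame of fence above -0.022 m and angle between the y axis of profile_mid and the y axis of fence, either way round below 0.025 rad and contact force between profile and endstop above 0.05 N and angle between profile_mid's own z axis and vertical below 0.05 rad and linear speed of profile below 0.01 m/s).
It fails at once if the profile is driven against the end stop or the fence with more than 30 N (contact force between profile and endstop above 30 N or contact force between profile and fence above 30 N).
It fails at once if the grip is pushed with more than 30 N (contact force between anything else and grip above 30 N).
It fails at once if the bar is pushed by hand (contact force between any of the fingers, the arm and bar above 3 N).
It fails at once if a bystander is moved by more than 15 mm (distance of any of star_knob, bolt, laser, bracket, hex_key, offcut, driver from where it was at the start of the episode above 0.015 m).
It also fails if it takes over 67 s, if anything falls off the work surface, if the arm or the gripper's body presses on something with over 40 N, if the wrist force passes 120 N, or if a joint passes its speed limit or range.

### The arm

A 6-joint arm with a two-finger parallel gripper is mounted at the origin on the work surface. World frame = base frame: x ahead of the robot, y to its left, z up, the work surface at z = 0. Lengths are in mm, angles in rad, forces in N, time in s.
With the tool pointing down it reaches from about 375 to 825 mm from the base axis. Payload 5.5 kg.
Tool frame: the origin (TCP) lies on the centre line of the jaws, within the pads' length; the fingertips stand 25 mm ahead of it and the grasp point (between the pads) lies 6 mm ahead of it; z points along the fingers, x is the direction in which the jaws open and shut, and the axes are right-handed (so a half turn about z gives the same grasp; the last joint's range is limited). The gripper opens to 85 mm and grips with 20 to 120 N. Pads are 22 mm wide; open, the fingers measure 114 mm over their backs; the gripper's body (76 mm by 85 mm) begins 54 mm behind the grasp point. The pads swing forward as they close: fully open they stand 13 mm farther back than shut.
Start: joints at [-1.106, 0.314, -0.047, 1.21, 0, 1.571], TCP at [268.943, -536.344, 256.299] pointing down, gripper open.
Joint ranges: [-2.67, 2.67], [-0.69, 1.73], [-1.03, 1.25], [-2.08, 2.16], [-1.42, 1.45], [-3.14, 3.14]. Speed limits (rad/s): [2.39, 2.39, 3.01, 3.14, 3.14, 3.14].

### API

Orientations are given as a unit quaternion [w, x, y, z].
In Python, from station import manip gives the robot as it stands.
- The arm moves only by the shell command python3 -m crank 'ROWS' [FORCE]. ROWS is JSON, a list of rows, each an object with "hand": the closure, from 0 (fully open) to 1 (shut); "delta_pos": the shift along the tool's x, y, z in m, a list of three; "twist": the turn, a rotation vector about the tool's x, y, z in rad, a list of three. In form: [{"hand": hand, "delta_pos": [dx, dy, dz], "twist": [wx, wy, wz]}, ...]. A call has 1 to 12 rows; each row shifts and turns the commanded pose from where the row before left it, along the tool's axes as they then stand; what a row does not reach is not made up. A row lasts 1/12 s, in which the tool goes at most 41.7 mm and 7.16 degrees, less where a joint would pass 70% of its speed; a pose out of reach is approached as far as the arm can. A call with a gripper value outside its range is refused whole. The fingers move at their own pace and stop on an object; FORCE is the grip in N (left out, the last holds). Time passes only in rows, so rows that do not move let the fingers close. It gives the time, the measured TCP pose, the force and the opening at its end, in the units of the state.
- manip.get_state(): the state, without advancing time (a new reading comes with each control period).
- manip.get_image(name): name is "scene" or "top" or "wrist"; returns a dict with "image" (384x512x3 uint8, red, green, blue), "mtx" (3x3 intrinsics, pixels), "D" ([k1, k2, p1, p2, k3] as OpenCV has them; the pictures are not rectified), "rvec" (rotation vector, rad) and "tvec" (3), from world to camera coordinates, as OpenCV has them. Camera axes: x right, y down, z forward; pixel columns grow to the right and rows downward; lengths in mm; the calibration is good to about 2 mm. A picture is of the moment at which its call begins. There is no depth.
- manip.job_done(): hands the job in, once; it reports no verdict.
The state is a dict: "t": time; "joints": joint angles; "qvel": joint speeds; "joint_torque": joint torques, N m; "tcp_pos": TCP position; "orientation": TCP orientation; "contact_force": force on the tool from outside, world axes, zero at the start; "torque": the same for the moment, N m; "finger_gap": finger opening in mm.
Only numpy, scipy, OpenCV 4.12 (cv2) and the standard library are available. Lean on these libraries where they do the work, as an engineer would, in place of code of your own. Each camera call takes 0.05 s, during which the arm holds its last target.

## Working session

There is one attempt and no reset: what is moved stays moved. The work goes in short steps, Python scripts to look and compute and a shell command to move; the robot and the scene stay as the last step left them, time stands still between calls to the robot, and variables do not carry over. Pictures are saved under pics/ and viewed, and the job is handed in when it is done.

```bash
ls; mkdir -p pics
python3 - <<'E'
from station import manip
import cv2
print(manip.get_state())
for n in ["scene","top","wrist"]:
    d=manip.get_image(n)
    cv2.imwrite(f"pics/{n}0.png",cv2.cvtColor(d["image"],cv2.COLOR_RGB2BGR))
    print(n,d["mtx"],d["D"],d["rvec"],d["tvec"])
E
```

```text
pics
{'t': 0.0, 'joints': array([-1.10604252e+00,  3.14247011e-01, -4.80823119e-02,  1.21019824e+00,
        7.81974372e-06,  1.57081041e+00]), 'qvel': array([-0.00136463, -0.0015769 ,  0.00035473,  0.00127117, -0.00082953,
       -0.00137851]), 'joint_torque': array([-1.66469617e-03, -5.39585602e+01,  3.39751232e+01,  1.92463218e-02,
       -2.95550381e-04, -9.05012854e-06]), 'tcp_pos': array([ 268.68248973, -535.87684617,  255.42053072]), 'orientation': array([-4.57997771e-04,  8.50937441e-01, -5.25266335e-01, -7.34541215e-04]), 'contact_force': array([0.1849932 , 0.30362261, 0.37329648]), 'torque': array([-0.00896892,  0.07124477, -0.02063875]), 'finger_gap': 85.32411218105968}
scene [[492.61731401   0.         255.61840179]
 [  0.         492.61731401 195.24562734]
 [  0.           0.           1.        ]] [-0.16499035  0.          0.          0.          0.        ] [ 1.49119815  1.98477959 -0.88040975] [ 124.11163328 -280.68449185 1720.93113847]
top [[381.62832278   0.         259.13233265]
 [  0.         381.62832278 188.13500925]
 [  0.           0.           1.        ]] [0.03496278 0.         0.         0.         0.        ] [ 2.15254713 -2.18162745  0.14877858] [   3.62948768  505.864035   1039.08916507]
wrist [[297.14404073   0.         257.95418333]
 [  0.         297.14404073 191.38252237]
 [  0.           0.           1.        ]] [-0.06594073  0.          0.          0.          0.        ] [-2.43715066  1.50457138  0.23989104] [-598.59540402  -39.37553453  380.18036957]
```

View pics/scene0.png

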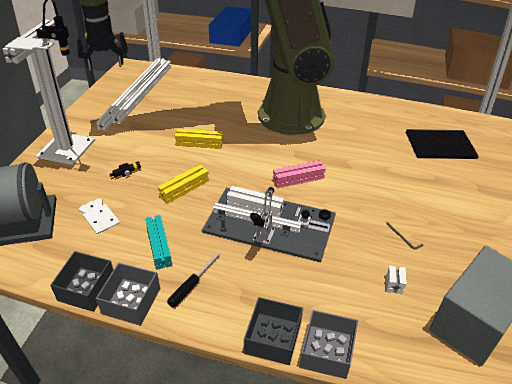

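View pics/top0.png

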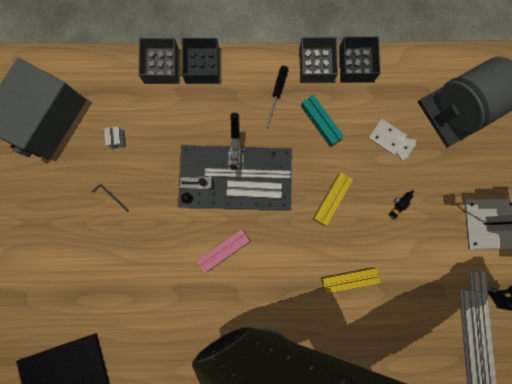

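View pics/wrist0.png

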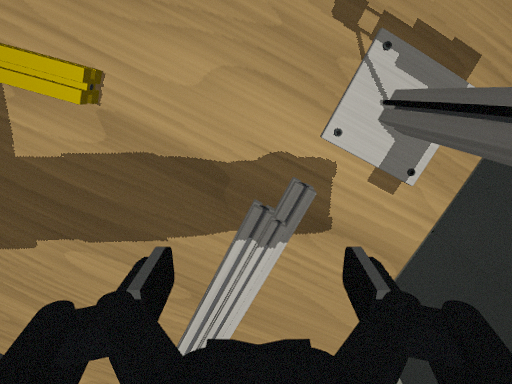

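The scene view shows the fixture around (268,223). In the top view the plate spans (180-292, 146-210), with a light profile at (254,189), the fence at y≈173, the clamp grip at (235,125) and the stop at (197,183). The coloured bars and the 50 mm offcut at (114,137) are look-alikes. I'll confirm on an enlarged crop.

Run:
```python
import cv2
a=cv2.imread("pics/top0.png")[100:220,170:305]
cv2.imwrite("pics/top0c.png",cv2.resize(a,None,fx=4.9,fy=4.9,interpolation=cv2.INTER_CUBIC))
a=cv2.imread("pics/scene0.png")[170:270,190:350]
cv2.imwrite("pics/scene0c.png",cv2.resize(a,None,fx=5,fy=5,interpolation=cv2.INTER_CUBIC))
```

```text
(no output)
```

View pics/top0c.png

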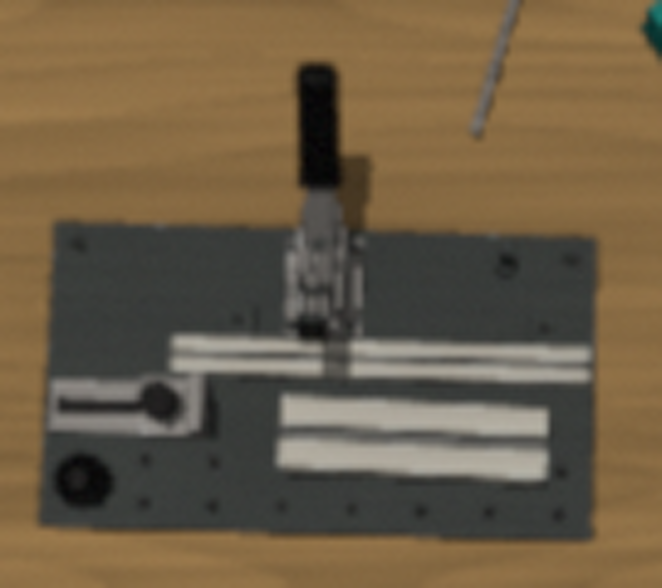

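View pics/scene0c.png

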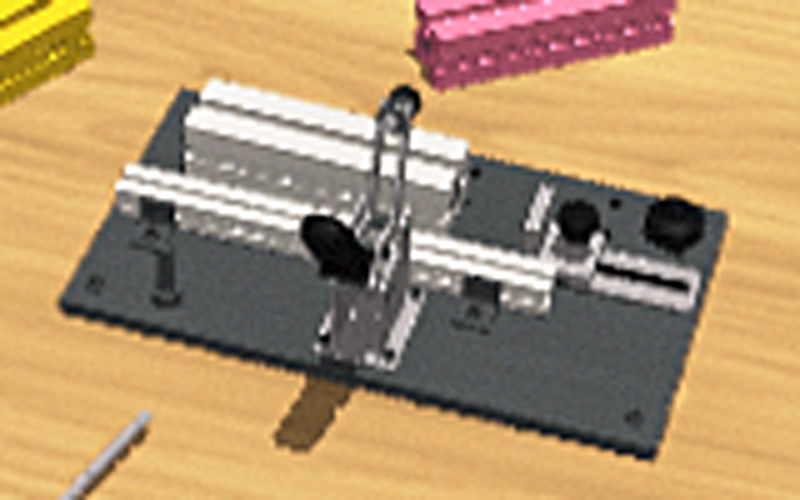

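The aluminium bar on the plate in front of the fence is the workpiece: it spans about (226-282, 180-198) in the top view. The fence, stop with face at x≈211, open clamp, star knob at (187,198) and bolt at (273,154) are all visible. Next I'll measure them.

```bash
cat > h.py <<'E'
from station import manip
import cv2, numpy as np
def cast(d,uv,z):
    uv=np.asarray(uv,float).reshape(-1,1,2)
    n=cv2.undistortPoints(uv,d["mtx"],np.array(d["D"])).reshape(-1,2)
    R=cv2.Rodrigues(np.array(d["rvec"]))[0]; t=np.array(d["tvec"]).ravel()
    C=-R.T@t; r=(R.T@np.c_[n,np.ones(len(n))].T).T
    s=(z-C[2])/r[:,2]
    return C+r*s[:,None]
def proj(d,P):
    return cv2.projectPoints(np.asarray(P,float).reshape(-1,1,3),np.array(d["rvec"]),np.array(d["tvec"]),d["mtx"],np.array(d["D"]))[0].reshape(-1,2)
def save(d,name,x0=0,y0=0,x1=512,y1=384,f=1,marks=()):
    a=cv2.cvtColor(d["image"],cv2.COLOR_RGB2BGR)[y0:y1,x0:x1]
    a=cv2.resize(a,None,fx=f,fy=f,interpolation=cv2.INTER_CUBIC)
    for m in marks: cv2.circle(a,(int((m[0]+.5-x0)*f),int((m[1]+.5-y0)*f)),2,(0,0,255),-1)
    cv2.imwrite("pics/"+name,a)
E
cat > m.py <<'E'
from h import *
def measure(tag):
    d=manip.get_image("top"); im=d["image"]; hsv=cv2.cvtColor(im,cv2.COLOR_RGB2HSV)
    out={}
    # plate: low sat dark-grey
    m=((hsv[...,1]<70)|(hsv[...,2]<60)).astype(np.uint8); m[:140]=0; m[216:]=0; m[:,:172]=0; m[:,300:]=0
    m=cv2.morphologyEx(m,cv2.MORPH_OPEN,np.ones((5,5),np.uint8))
    c=max(cv2.findContours(m,cv2.RETR_EXTERNAL,cv2.CHAIN_APPROX_NONE)[0],key=cv2.contourArea)
    r=cv2.minAreaRect(c); b=cv2.boxPoints(r); W=cast(d,b,12); print("plate",np.round(b,1).tolist(),np.round(W[:,:2],1).tolist(), [round(float(np.linalg.norm(W[i]-W[i-1])),1) for i in range(4)])
    m=(hsv[...,2]>165)&(hsv[...,1]<60); m=m.astype(np.uint8); m[:140]=0; m[216:]=0; m[:,:172]=0; m[:,300:]=0
    m=cv2.morphologyEx(m,cv2.MORPH_CLOSE,np.ones((3,3),np.uint8))
    for c in cv2.findContours(m,cv2.RETR_EXTERNAL,cv2.CHAIN_APPROX_NONE)[0]:
        if cv2.contourArea(c)<60: continue
        r=cv2.minAreaRect(c); b=cv2.boxPoints(r)
        print("blob",cv2.contourArea(c),np.round(b,1).tolist())
        for z in (32,52): 
            W=cast(d,b,z); print("  z",z,np.round(W[:,:2],1).tolist(),np.round(W[:,:2].mean(0),1),[round(float(np.linalg.norm(W[i]-W[i-1])),1) for i in range(4)])
    return d
if __name__=="__main__": measure("a")
E
python3 m.py
```

```text
plate [[177.8000030517578, 206.6999969482422], [179.6999969482422, 138.39999389648438], [291.70001220703125, 141.5], [289.79998779296875, 209.8000030517578]] [[458.2, 226.6], [655.3, 223.2], [643.0, -99.8], [445.1, -89.6]] [316.4, 197.2, 323.2, 198.2]
blob 162.5 [[227.8000030517578, 193.8000030517578], [228.0, 189.6999969482422], [280.1000061035156, 192.3000030517578], [279.8999938964844, 196.39999389648438]]
  z 32 [[490.9, 84.5], [502.4, 83.8], [493.2, -61.7], [481.7, -60.9]] [492.   11.4] [145.7, 11.5, 145.8, 11.5]
  z 52 [[488.7, 83.2], [500.0, 82.6], [491.0, -60.3], [479.8, -59.5]] [489.9  11.5] [142.9, 11.3, 143.1, 11.3]
blob 149.0 [[227.8000030517578, 185.0], [228.0, 181.10000610351562], [280.20001220703125, 183.6999969482422], [280.0, 187.60000610351562]]
  z 32 [[515.5, 84.3], [526.7, 83.6], [517.6, -62.3], [506.3, -61.5]] [516.5  11. ] [146.1, 11.3, 146.2, 11.3]
  z 52 [[512.9, 83.0], [523.9, 82.4], [515.0, -60.8], [503.9, -60.1]] [513.9  11.1] [143.3, 11.1, 143.5, 11.1]
```

Run:
```python
from h import *
from scipy.spatial.transform import Rotation as Ro
s=manip.get_state(); d=manip.get_image("wrist")
R=cv2.Rodrigues(np.array(d["rvec"]))[0]; C=-R.T@np.array(d["tvec"]).ravel()
q=s["orientation"]; T=Ro.from_quat(q[[1,2,3,0]]).as_matrix()
print("tool axes",T.round(3).tolist()); print("cam in tool",T.T@(C-s["tcp_pos"]), "cam axes in tool",(T.T@R.T).round(3).tolist())
```

```text
tool axes [[0.448, -0.894, -0.0], [-0.894, -0.448, 0.001], [-0.001, 0.0, -1.0]]
cam in tool [  -0.82394441  -80.23111943 -117.70634899] cam axes in tool [[1.0, -0.0, 0.001], [0.0, 0.951, 0.31], [-0.001, -0.31, 0.951]]
```

```bash
python3 -m crank '[{"hand":1,"delta_pos":[0,0,0],"twist":[0,0,-0.117]},{"hand":1,"delta_pos":[0,0,0],"twist":[0,0,-0.117]},{"hand":1,"delta_pos":[0,0,0],"twist":[0,0,-0.117]},{"hand":1,"delta_pos":[0,0,0],"twist":[0,0,-0.117]},{"hand":1,"delta_pos":[0,0,0],"twist":[0,0,-0.117]},{"hand":1,"delta_pos":[0,0,0],"twist":[0,0,-0.117]},{"hand":1,"delta_pos":[0,0,0],"twist":[0,0,-0.117]},{"hand":1,"delta_pos":[0,0,0],"twist":[0,0,-0.117]},{"hand":1,"delta_pos":[0,0,0],"twist":[0,0,-0.117]}]' 20
```

```text
t: 1.0
tcp_pos: [268.9, -536.2, 256.1]
orientation: [-0.0, 1.0, -0.024, -0.0]
contact_force: [0.2, 1.5, 0.2]
finger_gap: -0.4
```

```bash
python3 -m crank '[{"hand":1,"delta_pos":[0.0153,-0.0343,0],"twist":[0,0,0]},{"hand":1,"delta_pos":[0.0153,-0.0343,0],"twist":[0,0,0]},{"hand":1,"delta_pos":[0.0153,-0.0343,0],"twist":[0,0,0]},{"hand":1,"delta_pos":[0.0153,-0.0343,0],"twist":[0,0,0]},{"hand":1,"delta_pos":[0.0153,-0.0343,0],"twist":[0,0,0]},{"hand":1,"delta_pos":[0.0153,-0.0343,0],"twist":[0,0,0]},{"hand":1,"delta_pos":[0.0153,-0.0343,0],"twist":[0,0,0]},{"hand":1,"delta_pos":[0.0153,-0.0343,0],"twist":[0,0,0]}]' && python3 -m crank '[{"hand":1,"delta_pos":[0.0153,-0.0343,0.003],"twist":[0,0,0]},{"hand":1,"delta_pos":[0.0153,-0.0343,0.003],"twist":[0,0,0]},{"hand":1,"delta_pos":[0.0153,-0.0343,0.003],"twist":[0,0,0]},{"hand":1,"delta_pos":[0.0153,-0.0343,0.003],"twist":[0,0,0]},{"hand":1,"delta_pos":[0.0153,-0.0343,0.003],"twist":[0,0,0]},{"hand":1,"delta_pos":[0.0153,-0.0343,0.003],"twist":[0,0,0]},{"hand":1,"delta_pos":[0.0153,-0.0343,0.003],"twist":[0,0,0]},{"hand":1,"delta_pos":[0.0153,-0.0343,0.003],"twist":[0,0,0]},{"hand":1,"delta_pos":[0,0,0],"twist":[0,0,0]},{"hand":1,"delta_pos":[0,0,0],"twist":[0,0,0]}]'
python3 - <<'E'
from h import *
import pickle
s=manip.get_state(); print(s["tcp_pos"],s["contact_force"])
d=manip.get_image("wrist"); save(d,"w1.png",f=1.5); pickle.dump(d,open("w1.pkl","wb"))
E
```

```text
t: 1.67
tcp_pos: [406.1, -267.1, 256.4]
orientation: [0.0, 1.0, -0.027, 0.0]
contact_force: [0.5, -0.7, 1.1]
finger_gap: 0.1
t: 2.5
tcp_pos: [542.7, 0.4, 231.8]
orientation: [0.0, 1.0, -0.025, -0.0]
contact_force: [0.3, 0.2, 0.7]
finger_gap: 0.3
[5.42741485e+02 4.00813824e-01 2.31765500e+02] [0.2639045  0.24399525 0.74561226]
```

View pics/w1.png

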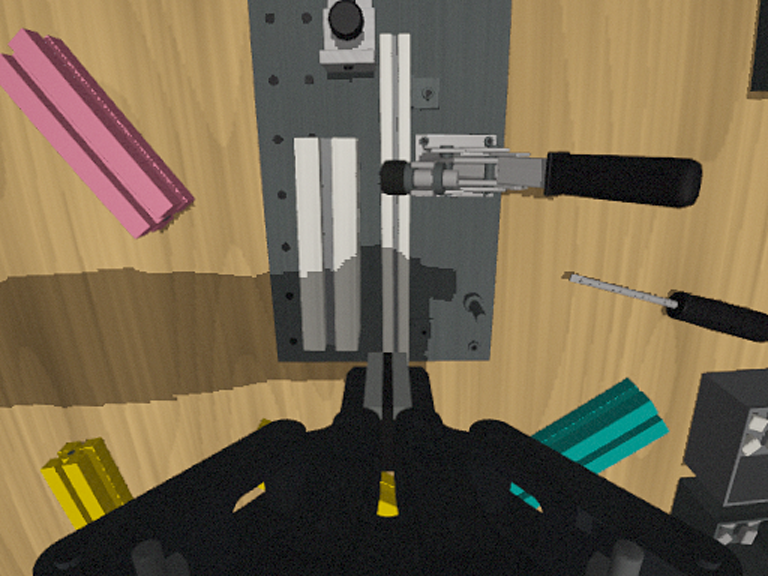

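The view shows the profile top at (295-358, 138-350), the fence at (380-411, 34-352), the stop face edge near (347,64) and the clamp grip at (548-700, 155-205), in 1.5x pixels.

Run:
```python
from h import *
import pickle
d=pickle.load(open("w1.pkl","rb"))
def C(p,z): return cast(d,(np.array(p,float)+.5)/1.5-.5,z)[:,:2].round(1)
print("prof top",C([(295,138),(357,138),(358,350),(303,350)],52).tolist())
print("fence front top",C([(380,34),(383,352)],32).tolist(), "back",C([(410,34),(409,352)],32).tolist())
print("plate edges",C([(249,20),(279,360),(510,20),(490,360)],12).tolist())
print("clamp foot",C([(417,136),(497,136)],15).tolist())
print("stop upright top",C([(320,52),(374,52),(320,64),(374,64)],48).tolist())
save(d,"w1c.png",195,0,275,60,9)
```

```text
prof top [[488.3, 86.9], [527.8, 84.7], [518.2, -63.8], [477.5, -61.9]]
fence front top [[545.7, 148.9], [535.8, -76.2]] back [[565.0, 147.9], [556.3, -77.2]]
plate edges [[456.5, 167.6], [446.7, -89.5], [634.8, 158.5], [625.1, -98.3]]
clamp foot [[568.5, 84.4], [625.9, 81.9]]
stop upright top [[508.2, 137.2], [541.5, 135.4], [507.6, 130.3], [541.1, 128.5]]
```

View pics/w1c.png

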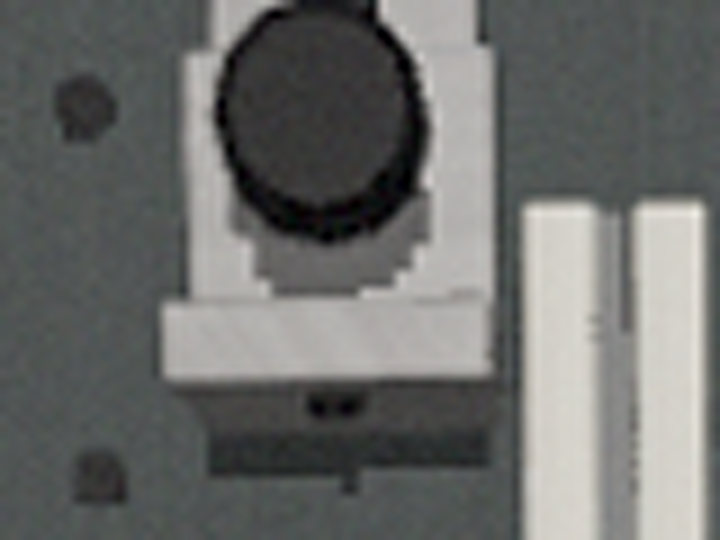

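Measurements agree with the given sizes:

| Item | Fixture frame |
|---|---|
| Fixture origin | world (542, 64), yaw about -0.042 |
| Stop face | y≈65 mm |
| Profile centre | (-37, -54), yaw about -0.026 relative to the fence |

The profile needs about +17 mm in x and +44 mm in y. I'll go down in front of its middle with the fingers shut.

```bash
python3 -m crank '[{"hand":1,"delta_pos":[-0.0294,-0.0031,0.0],"twist":[0,0,-0.007]},{"hand":1,"delta_pos":[-0.0294,-0.0031,0.0],"twist":[0,0,0]},{"hand":1,"delta_pos":[-0.0294,-0.0031,0.0],"twist":[0,0,0]},{"hand":1,"delta_pos":[0,0,0.036],"twist":[0,0,0]},{"hand":1,"delta_pos":[0,0,0.036],"twist":[0,0,0]},{"hand":1,"delta_pos":[0,0,0.036],"twist":[0,0,0]},{"hand":1,"delta_pos":[0,0,0.036],"twist":[0,0,0]},{"hand":1,"delta_pos":[0,0,0.024],"twist":[0,0,0]},{"hand":1,"delta_pos":[0,0,0.012],"twist":[0,0,0]},{"hand":1,"delta_pos":[0,0,0],"twist":[0,0,0]},{"hand":1,"delta_pos":[0,0,0],"twist":[0,0,0]}]'
python3 - <<'E'
from h import *
s=manip.get_state(); print(s["t"],s["tcp_pos"],s["orientation"],s["contact_force"])
save(manip.get_image("wrist"),"w2.png",f=1.2)
save(manip.get_image("scene"),"s2.png",190,150,350,270,5)
E
```

```text
t: 3.47
tcp_pos: [454.0, 11.1, 52.3]
orientation: [0.0, 1.0, -0.024, -0.001]
contact_force: [0.9, -0.3, 0.2]
finger_gap: 0.2
3.4667 [453.97429644  11.14250197  52.25626117] [ 1.57664913e-04  9.99712792e-01 -2.39544487e-02 -7.02658937e-04] [ 0.85806438 -0.31453714  0.22125959]
```

View pics/w2.png

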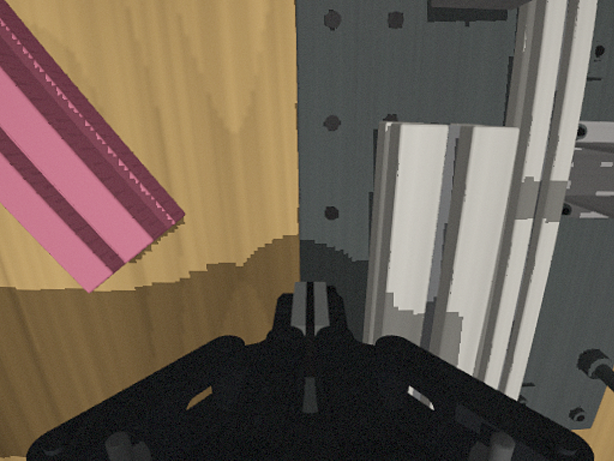

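View pics/s2.png

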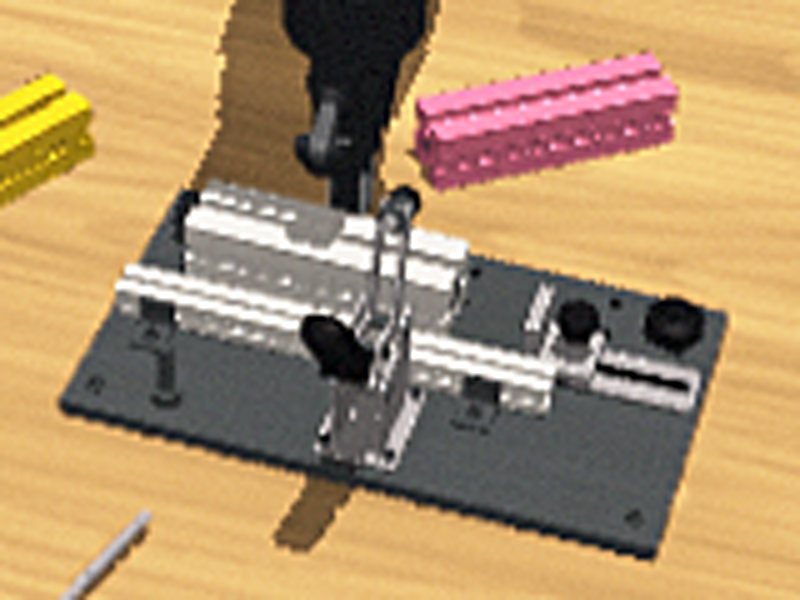

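The shut fingers (tips at about (312,290)) stand in front of the profile's near side, clear of everything. I'll push +x gently.

```bash
python3 -m crank '[{"hand":1,"delta_pos":[0.004,0,0],"twist":[0,0,0]},{"hand":1,"delta_pos":[0.004,0,0],"twist":[0,0,0]},{"hand":1,"delta_pos":[0.004,0,0],"twist":[0,0,0]},{"hand":1,"delta_pos":[0.003,0,0],"twist":[0,0,0]},{"hand":1,"delta_pos":[0.003,0,0],"twist":[0,0,0]},{"hand":1,"delta_pos":[0.003,0,0],"twist":[0,0,0]},{"hand":1,"delta_pos":[0.002,0,0],"twist":[0,0,0]},{"hand":1,"delta_pos":[0.002,0,0],"twist":[0,0,0]},{"hand":1,"delta_pos":[0,0,0],"twist":[0,0,0]}]'; python3 -m crank '[{"hand":1,"delta_pos":[0.001,0,0],"twist":[0,0,0]},{"hand":1,"delta_pos":[0.001,0,0],"twist":[0,0,0]},{"hand":1,"delta_pos":[0.001,0,0],"twist":[0,0,0]}]'
python3 - <<'E'
from h import *
s=manip.get_state(); print(s["t"],s["tcp_pos"],s["contact_force"])
save(manip.get_image("wrist"),"w3.png",f=1.5)
E
```

```text
t: 4.32
tcp_pos: [480.2, 11.1, 52.2]
orientation: [-0.0, 1.0, -0.023, 0.0]
contact_force: [-1.9, 0.3, -0.1]
finger_gap: 0.0
t: 4.57
tcp_pos: [482.8, 11.0, 52.2]
orientation: [0.0, 1.0, -0.023, -0.0]
contact_force: [-2.4, 0.6, 0.2]
finger_gap: 0.2
4.5667 [482.75731715  10.98203885  52.24780289] [-2.39504851  0.57619701  0.18670164]
```

View pics/w3.png

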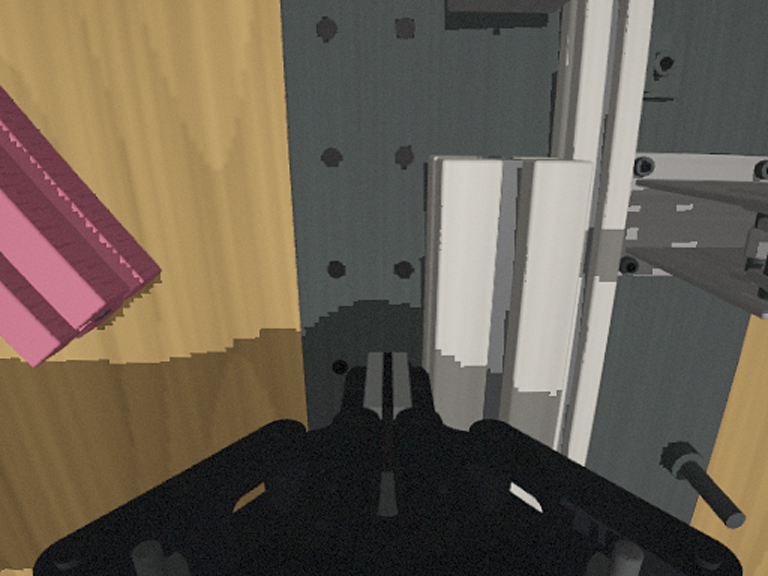

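Sliding at about 2 N, with the +y end not yet at the fence. I'll continue in small steps.

```bash
for i in 1 2 3; do python3 -m crank '[{"hand":1,"delta_pos":[0.001,0,0],"twist":[0,0,0]},{"hand":1,"delta_pos":[0.001,0,0],"twist":[0,0,0]}]' | grep -E "tcp|force"; done
```

```text
tcp_pos: [484.8, 10.9, 52.3]
contact_force: [-1.7, -0.2, 0.3]
tcp_pos: [485.3, 10.7, 52.1]
contact_force: [-8.4, -0.7, 6.7]
tcp_pos: [485.3, 10.7, 51.8]
contact_force: [-13.1, 0.5, 10.3]
```

Contact at the fence (about 13 N). I'll back off and check.

```bash
python3 -m crank '[{"hand":1,"delta_pos":[-0.003,0,0],"twist":[0,0,0]},{"hand":1,"delta_pos":[-0.005,0,0],"twist":[0,0,0]},{"hand":1,"delta_pos":[-0.007,0,0],"twist":[0,0,0]},{"hand":1,"delta_pos":[0,0,0],"twist":[0,0,0]},{"hand":1,"delta_pos":[0,0,0],"twist":[0,0,0]}]'
python3 - <<'E'
from h import *
s=manip.get_state(); print(s["t"],s["tcp_pos"],s["contact_force"])
d=manip.get_image("wrist"); save(d,"w4.png",f=1.5)
import pickle; pickle.dump(d,open("w4.pkl","wb"))
E
```

```text
t: 5.53
tcp_pos: [473.7, 11.4, 52.4]
orientation: [-0.0, 1.0, -0.023, 0.0]
contact_force: [0.1, -0.3, -0.1]
finger_gap: 0.1
5.5333 [473.74464399  11.41449626  52.4282299 ] [ 0.11265901 -0.26221055 -0.06095901]
```

View pics/w4.png

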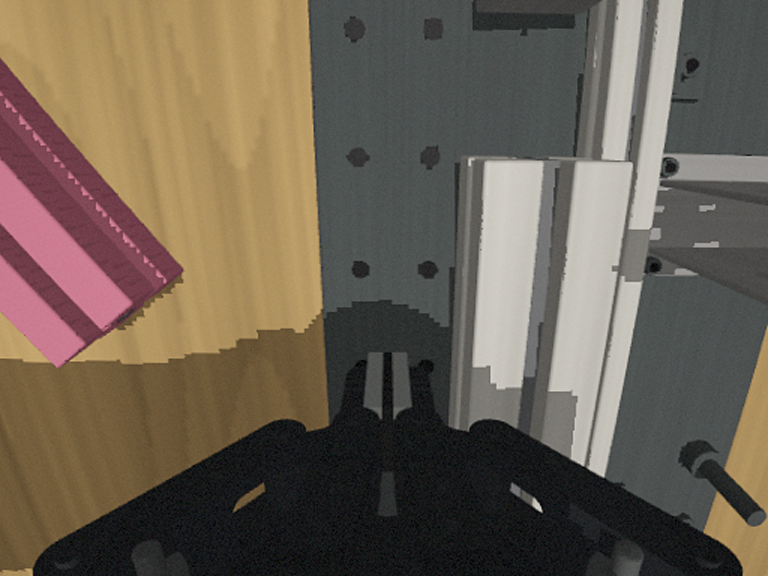

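```bash
python3 -m crank '[{"hand":1,"delta_pos":[0,0.025,0],"twist":[0,0,0]},{"hand":1,"delta_pos":[0,0.038,0],"twist":[0,0,0]},{"hand":1,"delta_pos":[0,0.038,0],"twist":[0,0,0]},{"hand":1,"delta_pos":[0,0,0],"twist":[0,0,0]},{"hand":1,"delta_pos":[0.02,0,0],"twist":[0,0,0]},{"hand":1,"delta_pos":[0.0246,0,0],"twist":[0,0,0]},{"hand":1,"delta_pos":[0,0,0],"twist":[0,0,0]},{"hand":1,"delta_pos":[0,0,0],"twist":[0,0,0]}]'
python3 - <<'E'
from h import *
s=manip.get_state(); print(s["t"],s["tcp_pos"],s["contact_force"])
d=manip.get_image("wrist"); save(d,"w5.png",f=1.5)
import pickle; pickle.dump(d,open("w5.pkl","wb"))
save(manip.get_image("top"),"t5.png",170,120,300,220,5)
E
```

```text
t: 6.25
tcp_pos: [515.3, -91.6, 52.5]
orientation: [0.0, 1.0, -0.023, 0.001]
contact_force: [0.2, -0.6, 0.0]
finger_gap: 0.2
6.25 [515.29554063 -91.5824867   52.45658028] [ 0.2156462  -0.60711417  0.01874144]
```

View pics/w5.png

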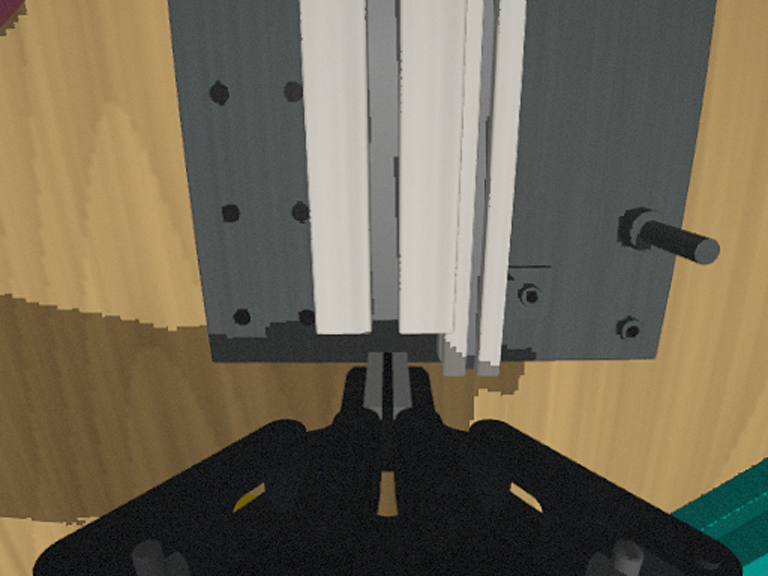

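View pics/t5.png

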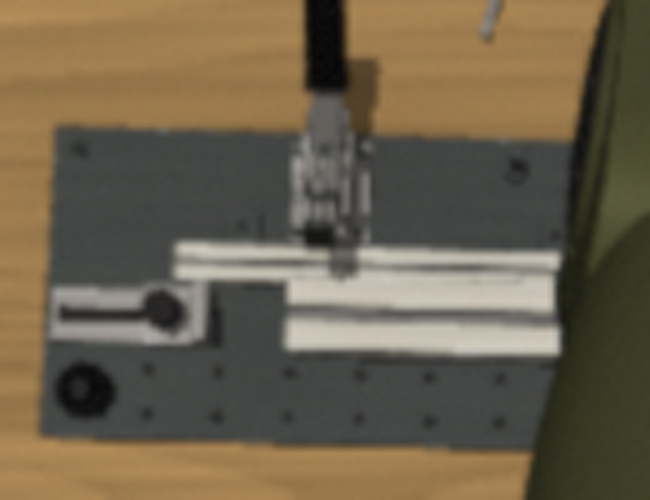

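The profile lies along the fence, and the fingers are lined up with the middle of its -y end (image (383,333)). I'll push +y.

```bash
python3 -m crank '[{"hand":1,"delta_pos":[0,-0.005,0],"twist":[0,0,0]},{"hand":1,"delta_pos":[0,-0.005,0],"twist":[0,0,0]},{"hand":1,"delta_pos":[0,-0.003,0],"twist":[0,0,0]},{"hand":1,"delta_pos":[0,-0.003,0],"twist":[0,0,0]},{"hand":1,"delta_pos":[0,-0.003,0],"twist":[0,0,0]},{"hand":1,"delta_pos":[0,-0.003,0],"twist":[0,0,0]},{"hand":1,"delta_pos":[0,-0.003,0],"twist":[0,0,0]},{"hand":1,"delta_pos":[0,-0.003,0],"twist":[0,0,0]},{"hand":1,"delta_pos":[0,-0.003,0],"twist":[0,0,0]}]'; python3 -m crank '[{"hand":1,"delta_pos":[0,-0.003,0],"twist":[0,0,0]},{"hand":1,"delta_pos":[0,-0.003,0],"twist":[0,0,0]},{"hand":1,"delta_pos":[0,-0.003,0],"twist":[0,0,0]},{"hand":1,"delta_pos":[0,-0.003,0],"twist":[0,0,0]},{"hand":1,"delta_pos":[0,-0.003,0],"twist":[0,0,0]}]'
python3 - <<'E'
from h import *
s=manip.get_state(); print(s["t"],s["tcp_pos"],s["contact_force"])
d=manip.get_image("wrist"); save(d,"w6.png",f=1.5)
E
```

```text
t: 7.1
tcp_pos: [514.6, -61.0, 52.3]
orientation: [0.001, 1.0, -0.023, -0.0]
contact_force: [-2.5, -5.7, 3.4]
finger_gap: -0.0
t: 7.52
tcp_pos: [515.2, -46.2, 52.3]
orientation: [0.001, 1.0, -0.023, -0.001]
contact_force: [-3.4, -5.7, 3.7]
finger_gap: -0.1
7.5167 [515.19651227 -46.17142945  52.31873965] [-3.42404035 -5.6854184   3.7198009 ]
```

View pics/w6.png

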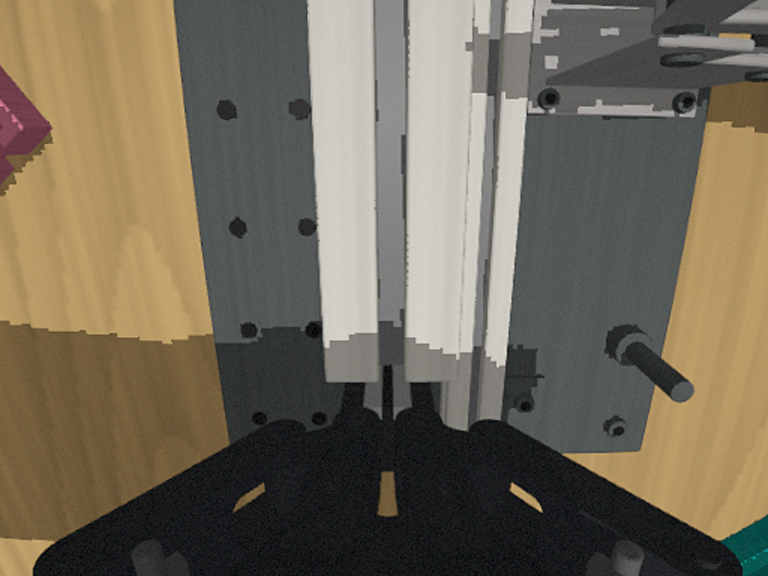

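Run:
```python
from h import *
import pickle
d=manip.get_image("wrist")
p=cast(d,(np.array([[326,382],[457,382],[308,2]])+.5)/1.5-.5,52)[:,:2]
th=-0.042; ex=np.array([np.cos(th),np.sin(th)]); ey=np.array([-np.sin(th),np.cos(th)])
q=p-np.array([542.1,64]); print(p.round(1), np.c_[q@ex,q@ey].round(1))
```

```text
[[497.7 -32.6]
 [537.  -34.4]
 [502.1  68.2]] [[-40.3 -98.4]
 [ -0.9 -98.6]
 [-40.2   2.5]]
```

The profile sits flush (x from -40.3 to -0.9) with about 13 mm to go.

```bash
python3 -m crank '[{"hand":1,"delta_pos":[0,-0.003,0],"twist":[0,0,0]},{"hand":1,"delta_pos":[0,-0.003,0],"twist":[0,0,0]},{"hand":1,"delta_pos":[0,-0.002,0],"twist":[0,0,0]},{"hand":1,"delta_pos":[0,-0.001,0],"twist":[0,0,0]}]'|grep -E "tcp|force"; for i in 1 2; do python3 -m crank '[{"hand":1,"delta_pos":[0,-0.001,0],"twist":[0,0,0]},{"hand":1,"delta_pos":[0,-0.0005,0],"twist":[0,0,0]}]'|grep -E "tcp|force"; done
```

```text
tcp_pos: [515.8, -36.9, 52.2]
contact_force: [-3.4, -5.1, 2.0]
tcp_pos: [515.9, -35.5, 52.3]
contact_force: [-2.9, -4.4, 3.1]
tcp_pos: [515.9, -34.0, 52.2]
contact_force: [-2.7, -3.9, 2.8]
```

```bash
for i in 1 2 3 4; do r=$(python3 -m crank '[{"hand":1,"delta_pos":[0,-0.0005,0],"twist":[0,0,0]}]'|grep -E "tcp|force"); echo $r; done
```

```text
tcp_pos: [515.9, -33.7, 52.2] contact_force: [-2.7, -4.7, 2.4]
tcp_pos: [515.9, -33.2, 52.2] contact_force: [-2.3, -4.6, 2.8]
tcp_pos: [516.0, -32.7, 52.2] contact_force: [-2.5, -4.7, 2.7]
tcp_pos: [516.0, -32.3, 52.3] contact_force: [-3.4, -5.8, 3.1]
```

```bash
for i in 1 2 3 4; do r=$(python3 -m crank '[{"hand":1,"delta_pos":[0,-0.0005,0],"twist":[0,0,0]}]'|grep -E "tcp|force"); echo $r; done
```

```text
tcp_pos: [516.0, -31.9, 52.2] contact_force: [-2.5, -7.1, 4.0]
tcp_pos: [516.0, -31.9, 52.3] contact_force: [-3.2, -8.7, 2.7]
tcp_pos: [516.0, -31.8, 52.3] contact_force: [-2.8, -10.0, 3.7]
tcp_pos: [516.0, -31.8, 52.3] contact_force: [-3.5, -12.0, 3.2]
```

Contact with the stop, force rising about 1.5 N per step. Sliding took about 4.5 N, so I'll go to about 15 N total (about 10 N on the stop) and hold.

```bash
python3 -m crank '[{"hand":1,"delta_pos":[0,-0.0005,0],"twist":[0,0,0]},{"hand":1,"delta_pos":[0,-0.0005,0],"twist":[0,0,0]},{"hand":1,"delta_pos":[0,0,0],"twist":[0,0,0]},{"hand":1,"delta_pos":[0,0,0],"twist":[0,0,0]},{"hand":1,"delta_pos":[0,0,0],"twist":[0,0,0]},{"hand":1,"delta_pos":[0,0,0],"twist":[0,0,0]},{"hand":1,"delta_pos":[0,0,0],"twist":[0,0,0]}]'
python3 - <<'E'
from h import *
d=manip.get_image("wrist"); save(d,"w7.png",f=1.5)
E
```

```text
t: 9.53
tcp_pos: [516.0, -31.8, 52.3]
orientation: [0.004, 1.0, -0.024, -0.0]
contact_force: [-3.9, -13.4, 3.4]
finger_gap: -0.0
```

View pics/w7.png

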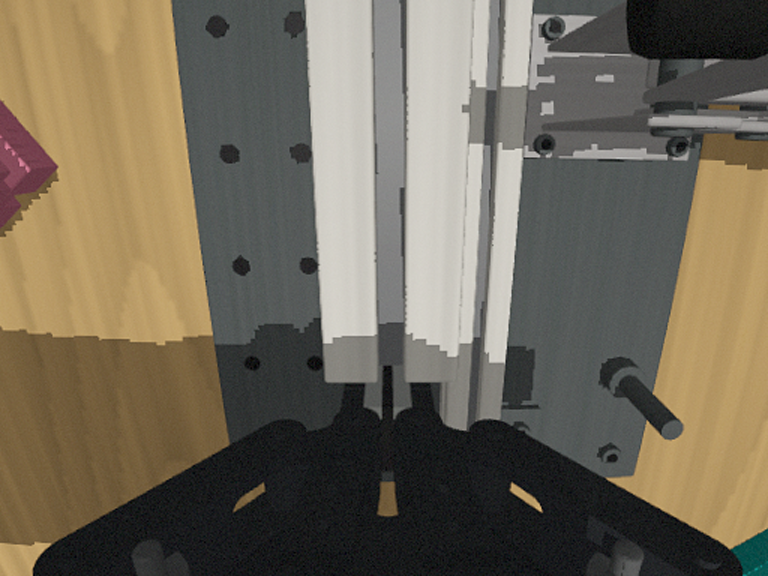

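Pressed at 13 N (at least 7.5 N at the stop) and held for 0.4 s. I'll back off, rise and verify from above.

```bash
python3 -m crank '[{"hand":1,"delta_pos":[0,0.003,0],"twist":[0,0,0]},{"hand":1,"delta_pos":[0,0.015,0],"twist":[0,0,0]},{"hand":1,"delta_pos":[0,0.01,-0.02],"twist":[0,0,0]},{"hand":1,"delta_pos":[0,0,-0.04],"twist":[0,0,0]},{"hand":1,"delta_pos":[0,0,-0.04],"twist":[0,0,0]},{"hand":1,"delta_pos":[0,0,-0.04],"twist":[0,0,0]},{"hand":1,"delta_pos":[0,0,-0.04],"twist":[0,0,0]},{"hand":1,"delta_pos":[0.02,-0.03,0],"twist":[0,0,0]},{"hand":1,"delta_pos":[0.02,-0.03,0],"twist":[0,0,0]},{"hand":1,"delta_pos":[0,0,0],"twist":[0,0,0]},{"hand":1,"delta_pos":[0,0,0],"twist":[0,0,0]}]'
python3 - <<'E'
from h import *
import pickle
s=manip.get_state(); print(s["tcp_pos"],s["contact_force"])
d=manip.get_image("wrist"); save(d,"w8.png",f=1.5); pickle.dump(d,open("w8.pkl","wb"))
save(manip.get_image("scene"),"s8.png",190,150,350,270,5)
E
```

```text
t: 10.5
tcp_pos: [559.0, 3.3, 232.2]
orientation: [-0.001, 1.0, -0.022, 0.0]
contact_force: [-0.1, -0.3, -0.6]
finger_gap: -0.2
[559.03942068   3.34018389 232.2153481 ] [-0.13192538 -0.28654582 -0.6003765 ]
```

View pics/w8.png

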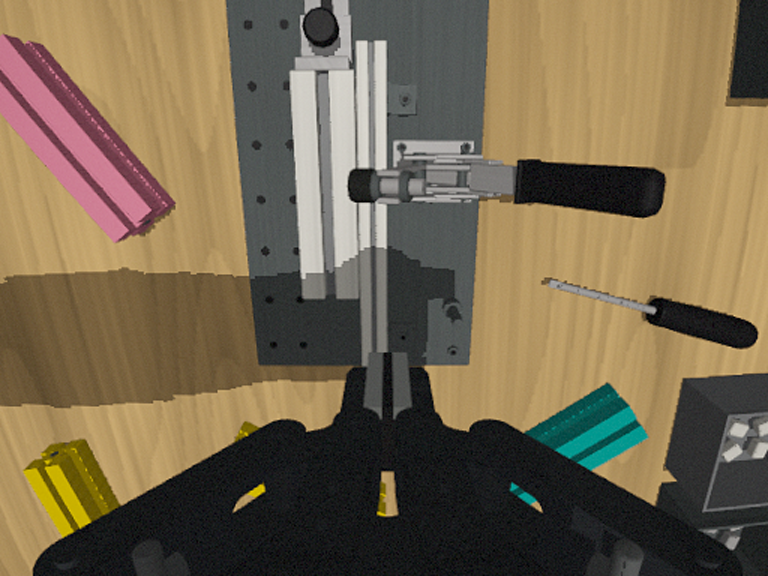

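View pics/s8.png

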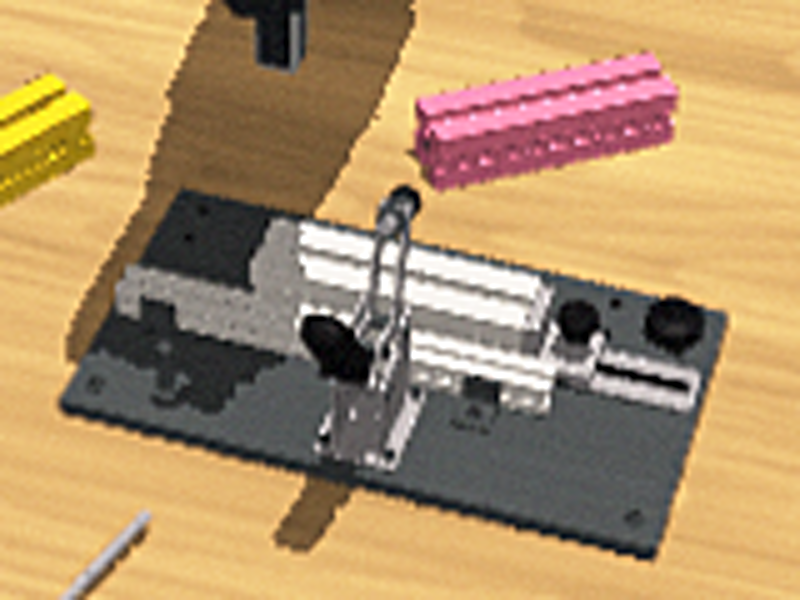

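Run:
```python
from h import *
import pickle
d=pickle.load(open("w8.pkl","rb")); sc=manip.get_image("scene")
th=-0.042; ex=np.array([np.cos(th),np.sin(th)]); ey=np.array([-np.sin(th),np.cos(th)]); O=np.array([542.1,64])
def W(x,y,z): return np.r_[O+x*ex+y*ey,z]
p=cast(d,(np.array([[291,71],[353,70],[356,298],[302,298]])+.5)/1.5-.5,52)[:,:2]; q=p-O
print("prof",np.c_[q@ex,q@ey].round(1).tolist())
p=cast(d,(np.array([[295,69],[349,68]])+.5)/1.5-.5,48)[:,:2]; q=p-O; print("stop face",np.c_[q@ex,q@ey].round(1).tolist())
p=cast(d,(np.array([[357,42],[361,350]])+.5)/1.5-.5,32)[:,:2]; q=p-O; print("fence",np.c_[q@ex,q@ey].round(1).tolist())
for a in (.8,.85,.9,.95,1,1.05):
    c,s=np.cos(a),np.sin(a)
    def g(r,n,y=0): return W(71+r*c-n*s,y,57+r*s+n*c)
    P=[g(122.5,-8),g(122.5,0),g(122.5,8),g(47.5,8),g(47.5,0)]
    print(a,((proj(d,P)+.5)*1.5-.5).round(0).tolist(), ((proj(sc,[P[1],P[2],P[3]])-[190,150])*5).round(0).tolist())
```

```text
prof [[-39.3, 64.2], [-0.9, 64.3], [-2.2, -84.3], [-40.6, -84.3]]
stop face [[-37.5, 65.9], [-3.7, 66.1]]
fence [[0.6, 84.3], [-0.8, -134.8]]
0.8 [[683.0, 192.0], [679.0, 193.0], [674.0, 194.0], [527.0, 182.0], [534.0, 181.0]] [[306.0, 374.0], [310.0, 357.0], [344.0, 364.0]]
0.85 [[680.0, 193.0], [675.0, 194.0], [670.0, 195.0], [524.0, 182.0], [532.0, 182.0]] [[310.0, 361.0], [314.0, 344.0], [346.0, 360.0]]
0.9 [[677.0, 194.0], [671.0, 195.0], [664.0, 196.0], [521.0, 182.0], [529.0, 182.0]] [[313.0, 348.0], [317.0, 331.0], [347.0, 355.0]]
0.95 [[673.0, 194.0], [665.0, 195.0], [657.0, 196.0], [518.0, 183.0], [527.0, 182.0]] [[316.0, 335.0], [321.0, 318.0], [348.0, 350.0]]
1 [[667.0, 195.0], [659.0, 196.0], [649.0, 197.0], [514.0, 183.0], [524.0, 182.0]] [[320.0, 322.0], [325.0, 306.0], [350.0, 346.0]]
1.05 [[661.0, 196.0], [651.0, 197.0], [641.0, 198.0], [511.0, 183.0], [521.0, 182.0]] [[324.0, 309.0], [329.0, 293.0], [351.0, 341.0]]
```

The profile is seated: x from -40 to -1, its end at y=64.3 against the face at 66, parallel to the fence within about 0.003 rad. The handle is at about 0.95 rad. I'll move the shut fingertip to the face side of the grip, near its outer part.

```bash
python3 -m crank '[{"hand":1,"delta_pos":[0.0288,-0.0205,0],"twist":[0,0,0]},{"hand":1,"delta_pos":[0.0288,-0.0205,0],"twist":[0,0,0]},{"hand":1,"delta_pos":[0.0288,-0.0205,0],"twist":[0,0,0]},{"hand":1,"delta_pos":[0,0,0],"twist":[0,0,0]},{"hand":1,"delta_pos":[0,0,0.03],"twist":[0,0,0]},{"hand":1,"delta_pos":[0,0,0.023],"twist":[0,0,0]},{"hand":1,"delta_pos":[0,0,0],"twist":[0,0,0]},{"hand":1,"delta_pos":[0,0,0],"twist":[0,0,0]}]'
python3 - <<'E'
from h import *
s=manip.get_state(); print(s["tcp_pos"],s["contact_force"])
d=manip.get_image("wrist"); save(d,"w9.png",f=1.5)
save(manip.get_image("scene"),"s9.png",190,130,350,250,5)
E
```

```text
t: 11.32
tcp_pos: [645.3, 58.0, 178.0]
orientation: [0.0, 1.0, -0.024, -0.002]
contact_force: [0.1, 0.2, 0.7]
finger_gap: -0.1
[645.30362153  57.98905643 178.03349795] [0.0784291  0.18132046 0.73167121]
```

View pics/w9.png

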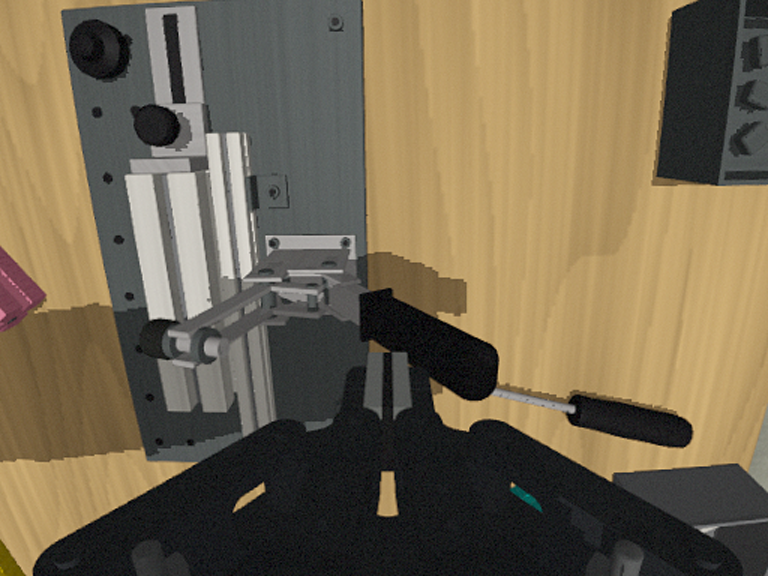

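View pics/s9.png

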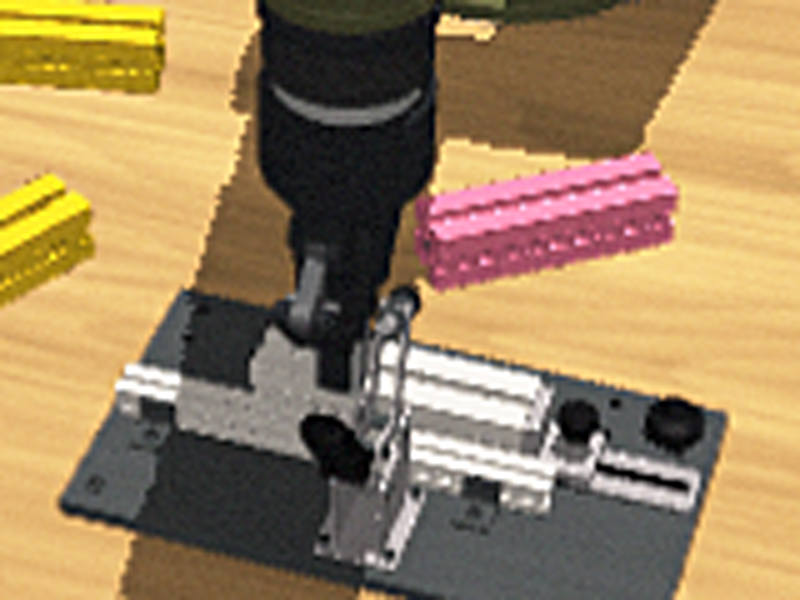

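Run:
```python
from h import *
sc=manip.get_image("scene"); w=manip.get_image("wrist"); s=manip.get_state()
t=s["tcp_pos"]
for L in (12,25): print(L,((proj(sc,[t-[0,0,L]])-[190,130])*5).round(0), (proj(w,[t-[0,0,L]])*1.5).round(0))
# where seen grip outer end (wrist 1.5x approx centre of end (483,372)), candidates
th=-0.042; ex=np.array([np.cos(th),np.sin(th)]); ey=np.array([-np.sin(th),np.cos(th)]); O=np.array([542.1,64])
def W(x,y,z): return np.r_[O+x*ex+y*ey,z]
print("tool fix",(t[:2]-O)@ex,(t[:2]-O)@ey)
for a in (.9,.95,1.0):
  for y in (0,3):
    c,q=np.cos(a),np.sin(a)
    g=lambda r,n,yy:W(71+r*c-n*q,yy+y,57+r*q+n*c)
    P=[g(122.5,0,0),g(122.5,8,11),g(122.5,8,-11),g(47.5,8,11),g(47.5,8,-11)]
    print(a,y,(proj(w,P)*1.5).round(0).tolist())
a=cv2.imread("pics/w9.png")[260:420,340:540]; cv2.imwrite("pics/w9c.png",cv2.resize(a,None,fx=3.5,fy=3.5))
```

```text
12 [[340. 363.]] [[387. 396.]]
25 [[339. 383.]] [[387. 376.]]
tool fix 106.14556079935316 -0.8489325624191932
0.9 0 [[498.0, 368.0], [486.0, 347.0], [482.0, 402.0], [361.0, 294.0], [362.0, 336.0]]
0.9 3 [[498.0, 361.0], [486.0, 340.0], [482.0, 395.0], [361.0, 288.0], [362.0, 331.0]]
0.95 0 [[487.0, 373.0], [473.0, 352.0], [469.0, 407.0], [357.0, 295.0], [358.0, 337.0]]
0.95 3 [[487.0, 366.0], [473.0, 344.0], [470.0, 400.0], [356.0, 289.0], [358.0, 332.0]]
1.0 0 [[474.0, 378.0], [459.0, 356.0], [456.0, 412.0], [352.0, 295.0], [353.0, 338.0]]
1.0 3 [[475.0, 371.0], [459.0, 348.0], [456.0, 405.0], [352.0, 289.0], [353.0, 332.0]]
```

View pics/w9c.png

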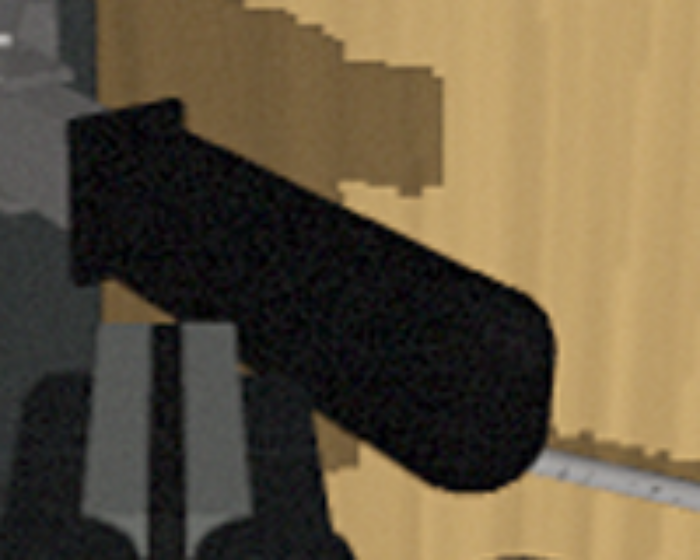

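The fingertip at (388,355) stands in the plane of the grip, and the grip's corners match θ≈0.92 at y=0. I'll push along the handle's arc.

```bash
python3 -m crank '[{"hand":1,"delta_pos":[0.00625,0,0.00295],"twist":[0,0,0]},{"hand":1,"delta_pos":[0.00625,0,0.00295],"twist":[0,0,0]},{"hand":1,"delta_pos":[0.00435,0,0.00295],"twist":[0,0,0]},{"hand":1,"delta_pos":[0.00435,0,0.00295],"twist":[0,0,0]},{"hand":1,"delta_pos":[0.00405,0,0.0034],"twist":[0,0,0]},{"hand":1,"delta_pos":[0.00405,0,0.0034],"twist":[0,0,0]},{"hand":1,"delta_pos":[0,0,0],"twist":[0,0,0]}]'
python3 - <<'E'
from h import *
s=manip.get_state(); print(s["tcp_pos"],s["contact_force"])
d=manip.get_image("wrist"); save(d,"w10.png",f=1.5)
E
```

```text
t: 12.1
tcp_pos: [676.8, 57.6, 159.4]
orientation: [0.0, 1.0, -0.023, -0.0]
contact_force: [-0.6, -0.7, 0.6]
finger_gap: 0.3
[676.80723614  57.57829642 159.42412802] [-0.55125661 -0.65210411  0.56274571]
```

View pics/w10.png

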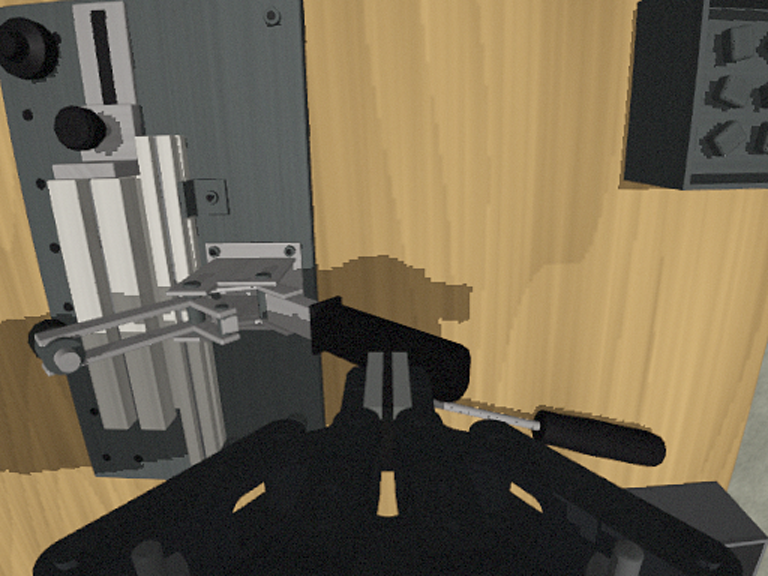

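The handle has moved over and the bar is swinging down. I'll continue.

```bash
python3 -m crank '[{"hand":1,"delta_pos":[0.0037,0,0.00375],"twist":[0,0,0]},{"hand":1,"delta_pos":[0.0037,0,0.00375],"twist":[0,0,0]},{"hand":1,"delta_pos":[0.00325,0,0.0041],"twist":[0,0,0]},{"hand":1,"delta_pos":[0.00325,0,0.0041],"twist":[0,0,0]},{"hand":1,"delta_pos":[0.00285,0,0.0044],"twist":[0,0,0]},{"hand":1,"delta_pos":[0.00285,0,0.0044],"twist":[0,0,0]},{"hand":1,"delta_pos":[0,0,0],"twist":[0,0,0]}]'
python3 - <<'E'
from h import *
s=manip.get_state(); print(s["tcp_pos"],s["contact_force"])
d=manip.get_image("wrist"); save(d,"w11.png",f=1.5)
E
```

```text
t: 12.73
tcp_pos: [696.0, 56.6, 134.7]
orientation: [0.0, 1.0, -0.023, -0.001]
contact_force: [-0.3, 0.4, 0.1]
finger_gap: 0.3
[695.97490475  56.61421884 134.72341887] [-0.29106599  0.37146187  0.12438201]
```

View pics/w11.png

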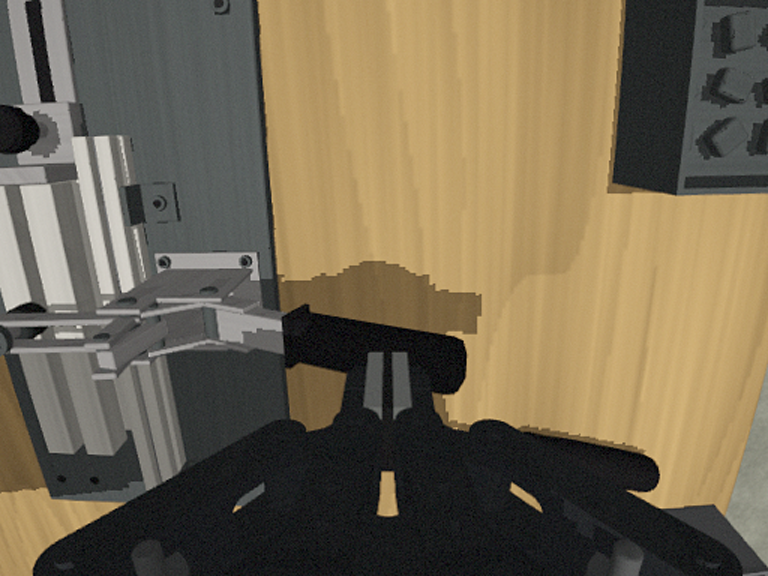

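```bash
python3 -m crank '[{"hand":1,"delta_pos":[0.0016,0,0.0031],"twist":[0,0,0]},{"hand":1,"delta_pos":[0.0016,0,0.0031],"twist":[0,0,0]},{"hand":1,"delta_pos":[0.0016,0,0.0031],"twist":[0,0,0]}]'|grep -E "tcp|force"; for i in 1 2 3 4; do r=$(python3 -m crank '[{"hand":1,"delta_pos":[0.0009,0,0.0025],"twist":[0,0,0]}]'|grep -E "tcp|force"); echo $r; done
```

```text
tcp_pos: [701.0, 56.5, 127.0]
contact_force: [-0.9, -1.0, 2.2]
tcp_pos: [702.1, 56.5, 124.6] contact_force: [-1.1, 0.2, 5.4]
tcp_pos: [703.0, 56.4, 122.5] contact_force: [-2.2, -0.1, 8.2]
tcp_pos: [703.9, 56.4, 120.4] contact_force: [-2.3, -1.0, 8.6]
tcp_pos: [704.8, 56.4, 118.2] contact_force: [-3.5, -0.5, 10.8]
```

```bash
for i in 1 2 3 4 5 6; do r=$(python3 -m crank '[{"hand":1,"delta_pos":[0.0006,0,0.002],"twist":[0,0,0]}]'|grep -E "tcp|force"); echo $r; done
```

```text
tcp_pos: [705.5, 56.3, 116.4] contact_force: [-4.5, 0.4, 11.3]
tcp_pos: [706.1, 56.3, 114.7] contact_force: [-4.4, -0.2, 12.0]
tcp_pos: [706.7, 56.3, 112.8] contact_force: [-5.4, -0.3, 12.2]
tcp_pos: [707.3, 56.3, 110.9] contact_force: [-4.6, 0.6, 12.0]
tcp_pos: [707.8, 56.3, 108.9] contact_force: [-4.2, -0.5, 12.4]
tcp_pos: [708.4, 56.2, 106.8] contact_force: [-4.3, 0.2, 12.0]
```

```bash
for i in 1 2 3 4 5; do r=$(python3 -m crank '[{"hand":1,"delta_pos":[0.0003,0,0.002],"twist":[0,0,0]}]'|grep -E "tcp|force"); echo $r; done
```

```text
tcp_pos: [708.9, 56.2, 104.8] contact_force: [-3.3, 0.2, 10.8]
tcp_pos: [709.3, 56.2, 102.8] contact_force: [-2.8, 0.6, 11.0]
tcp_pos: [709.8, 56.2, 100.7] contact_force: [-1.3, -0.4, 8.6]
tcp_pos: [710.1, 56.2, 98.5] contact_force: [-1.4, -0.7, 7.1]
tcp_pos: [710.5, 56.2, 96.3] contact_force: [-0.1, 0.4, 7.3]
```

```bash
for i in 1 2 3 4 5; do r=$(python3 -m crank '[{"hand":1,"delta_pos":[0.0001,0,0.0012],"twist":[0,0,0]}]'|grep -E "tcp|force"); echo $r; done
```

```text
tcp_pos: [710.7, 56.1, 94.8] contact_force: [-0.0, 0.3, 4.8]
tcp_pos: [710.8, 56.1, 93.4] contact_force: [2.1, -0.5, 4.0]
tcp_pos: [710.8, 56.1, 91.9] contact_force: [1.5, 0.1, 2.9]
tcp_pos: [710.2, 56.1, 90.1] contact_force: [0.6, -0.4, 0.4]
tcp_pos: [709.9, 56.0, 89.3] contact_force: [-3.9, 0.3, 14.8]
```

The force fell to 0.4 N at the snap, then rose to 15 N on the handle's stop at tip z≈64 (65 expected). I'll hold briefly, lift clear and look.

```bash
python3 -m crank '[{"hand":1,"delta_pos":[0,0,0],"twist":[0,0,0]},{"hand":1,"delta_pos":[0,0,0],"twist":[0,0,0]},{"hand":1,"delta_pos":[0,0,0],"twist":[0,0,0]},{"hand":1,"delta_pos":[0,0,-0.01],"twist":[0,0,0]},{"hand":1,"delta_pos":[0,0,-0.03],"twist":[0,0,0]},{"hand":1,"delta_pos":[0,0,-0.04],"twist":[0,0,0]},{"hand":1,"delta_pos":[0,0,-0.04],"twist":[0,0,0]},{"hand":1,"delta_pos":[-0.03,0.025,-0.01],"twist":[0,0,0]},{"hand":1,"delta_pos":[-0.03,0.025,-0.01],"twist":[0,0,0]},{"hand":1,"delta_pos":[-0.03,0.025,0],"twist":[0,0,0]},{"hand":1,"delta_pos":[0,0,0],"twist":[0,0,0]},{"hand":1,"delta_pos":[0,0,0],"twist":[0,0,0]}]'
python3 - <<'E'
from h import *
import pickle
d=manip.get_image("wrist"); save(d,"w12.png",f=1.5); pickle.dump(d,open("w12.pkl","wb"))
save(manip.get_image("scene"),"s12.png",190,150,350,270,5)
save(manip.get_image("top"),"t12.png",f=1.5)
E
```

```text
t: 15.7
tcp_pos: [614.5, -15.8, 229.1]
orientation: [-0.0, 1.0, -0.024, -0.001]
contact_force: [1.0, -0.0, -0.0]
finger_gap: -0.0
```

View pics/w12.png

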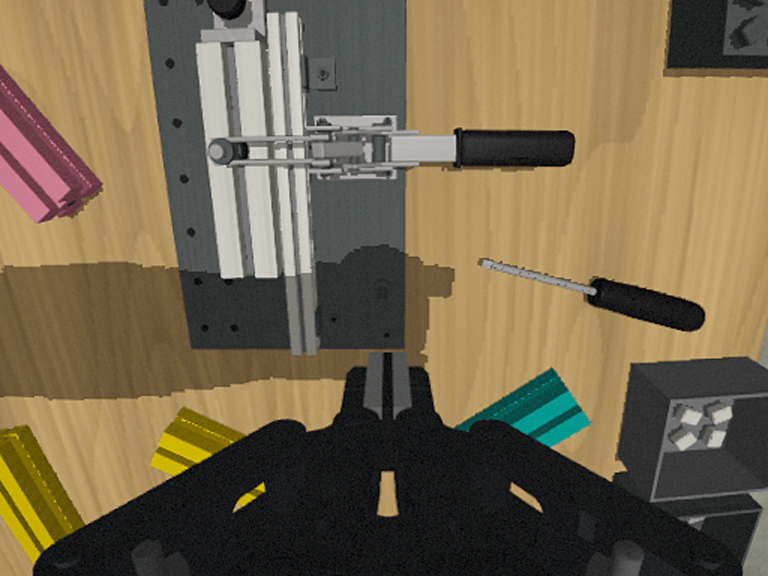

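View pics/s12.png

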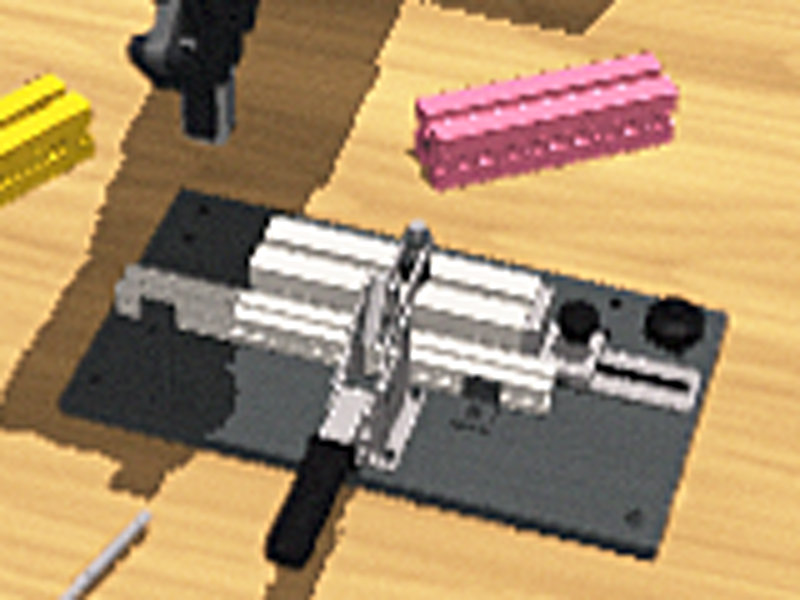

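View pics/t12.png

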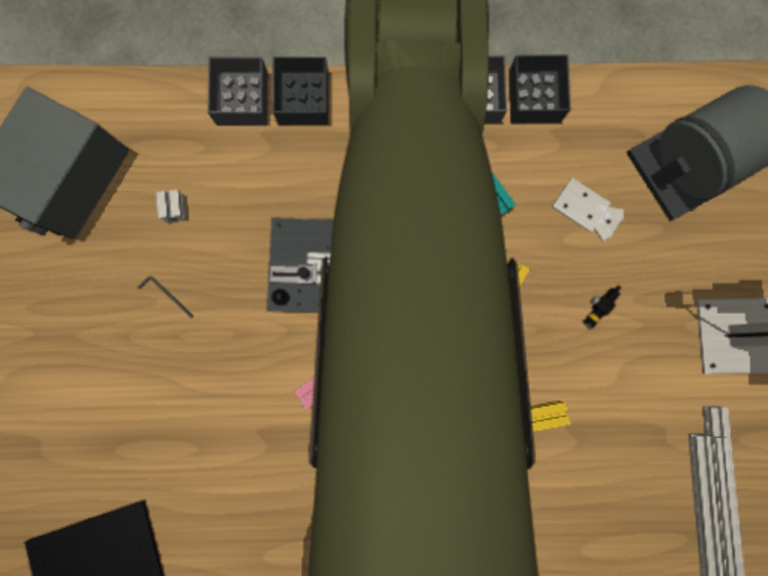

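The clamp is shut with its spindle on the profile, and the handle is level. I'll measure the profile and grip, and check the bolt, which is in shadow.

Run:
```python
from h import *
import pickle
d=pickle.load(open("w12.pkl","rb"))
th=-0.042; ex=np.array([np.cos(th),np.sin(th)]); ey=np.array([-np.sin(th),np.cos(th)]); O=np.array([542.1,64])
def F(p,z): q=cast(d,(np.array(p,float)+.5)/1.5-.5,z)[:,:2]-O; return np.c_[q@ex,q@ey].round(1).tolist()
print("prof",F([(197,43),(258,41),(277,276),(221,277)],52)); print("stop",F([(202,40),(254,38)],48)); print("fence",F([(267,14),(290,350)],32))
print("grip ends shut",F([(457,148),(574,148)],63), "expect 118.5..193.5")
a=cv2.imread("pics/w12.png")[0:360,130:420]; a=cv2.convertScaleAbs(a,alpha=1.6,beta=20); cv2.imwrite("pics/w12c.png",cv2.resize(a,None,fx=1.65,fy=1.65))
```

```text
prof [[-39.0, 64.5], [-1.3, 64.4], [-0.7, -83.7], [-40.2, -84.1]]
stop [[-37.2, 67.0], [-4.7, 67.0]]
fence [[0.3, 84.3], [-0.8, -150.1]]
grip ends shut [[119.0, 0.7], [191.7, 1.1]] expect 118.5..193.5
```

View pics/w12c.png

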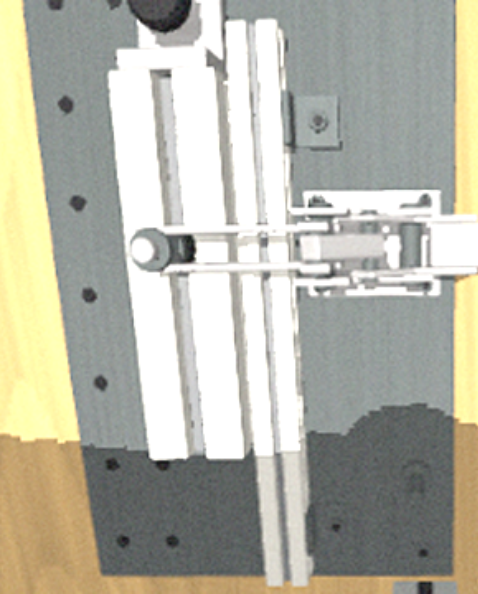

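Run:
```python
import pickle
from h import *
save(pickle.load(open("w12.pkl","rb")),"w12d.png",120,8,200,48,9)
save(pickle.load(open("w8.pkl","rb")),"w8d.png",185,25,265,65,9)
a=np.vstack([cv2.imread("pics/w12d.png"),cv2.imread("pics/w8d.png")]); cv2.imwrite("pics/cmp.png",cv2.resize(a,None,fx=.8,fy=.8))
```

```text
(no output)
```

View pics/cmp.png

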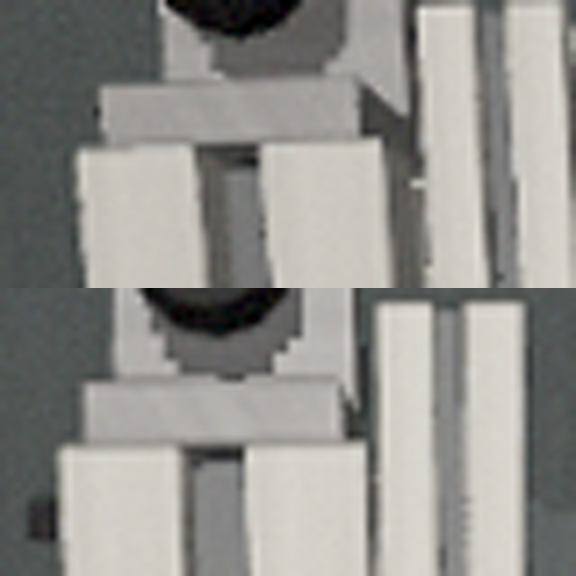

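The profile end sits against the stop with no plate showing between them. The gap is at most about 1 px, within the 2 mm pin, and unchanged by the clamping. The bolt is still standing. Handing in.

```bash
python3 -c "
from station import manip
print(manip.job_done(), manip.get_state()['t'])"
```

```text
the job is handed in; nothing more can be done
the job is handed in; nothing more can be done
```

The profile is seated against the fence and end stop, the toggle clamp is shut on it, and the job is handed in at about 16 s.

**What I did**
- With shut fingertips I pushed the profile onto the fence (13 N at the wrist) and slid it along to the stop.
- I pressed it home at about 13 N for 0.4 s. Taking off sliding friction, that is an estimated 7.5–9 N on the stop.
- I pushed the grip over and down along its arc. The readings peaked at about 13 N. The force fell to near zero past dead centre, then rose to about 15 N on the handle's stop.

**Last checks (pictures)**
- **Clamp:** the handle is level, with the grip ends at 119 and 192 mm (118.5 and 193.5 expected), and the spindle is on the profile.
- **Fence:** the profile is parallel to it within about 0.01 rad, with a side gap of about 1 mm or less.
- **Stop:** the profile end did not shift during clamping. My pixel picks disagree here: they put the end 1.7–2.5 mm short of the stop face, but the close-up shows at most 1 px, or about 1 mm.
- **Bystanders:** I touched none. Only the bolt got its own check, and it still stands. The top view was partly hidden by the arm, so I did not re-measure positions.

The clamp's holding force and the pin's contact force could not be measured directly.

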